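# One turn on the feed slide

### The job

Feed the brass bushing forward under the marking bridge by giving the feed unit's hand wheel exactly one full turn clockwise (seen from above): push its upright red handle round with the fingertips until the handle is back over the red pointer it started from, without running on past it, then draw the fingers away. Only push the handle: do not grip it, and do not pull the wheel up out of gear. Leave the bushing standing between its pins on the carriage and everything lying round the unit where it is.

Things in the scene. Friction and masses are not known exactly. Their poses are not given: they have to be found in the camera images.
- handwheel (a joint): rotation of the hand wheel in rad: 0 at the start (handle over the red pointer), growing as it turns clockwise seen from above; one full turn is 6.283. Turning is unsprung: it needs about 2 to 4 N at the handle, and the wheel stays where it is left. It can be turned past one turn, and also backwards
- wheel_lift (a joint): how far the hand wheel is pulled up along its axle, in m: 0 in gear (normal), up to 0.02; a spring of about 6 N holds it down
- handle: the red upright handle of the hand wheel, a round grip 60 mm tall and 20 mm (foot) to 26 mm (middle) in diameter, spinning freely on its own pin, which stands on the wheel's rim 65 mm from the wheel's axis. Origin at the centre of the grip's foot, 99 mm above the table; its top is 159 mm above the table
- handle_mid (a point): point on the red handle's centre line, 30 mm above its foot (129 mm above the table), 65 mm from the wheel's axis
- axle (a point): point on the wheel's vertical axis at the height of handle_mid (129 mm above the table). The wheel is 144 mm across the black rim, with three steel spokes; rim top 97 mm above the table, hub cap top 103 mm; nothing but the handle rises higher there
- pointer_tip (a point): outer tip of the red pointer that sticks out below the wheel's rim from the fixed aluminium zero ring, 98 mm from the wheel's axis and 70 mm above the table: it marks the direction, seen from the axis, in which the handle starts and must finish. It may point any way
- feed_unit: fixed feed unit: steel bed 100 x 350 x 12 mm with a green gearbox 92 mm across under the wheel. Origin on the table under the wheel's axis; its +y runs along the bed to the carriage (165 mm off at the start) and the green marking bridge (215 mm off, 127 mm tall)
- bushing: loose brass bushing, 36 mm diameter x 30 mm tall, origin at the centre of its underside; it stands on the aluminium carriage between four short upright steel pins (1.5 mm play) and rides along with it
- nest (a point): centre of the top face of the aluminium carriage (76 x 56 x 12 mm), between its four 10 mm tall pins, 34.5 mm above the table. One turn of the wheel moves the carriage 40 mm along the feed unit's +y
- puck: loose black round puck, 68 mm diameter x 26 mm, bystander; origin at the centre of its underside
- grease_jar: loose white jar with a blue lid, 66 mm diameter x 60 mm, bystander; origin at the centre of its underside
- die_ring: loose pale metal ring, 68 mm diameter x 18 mm, bystander; origin at the centre of its underside
- yellow_cap: loose yellow round cap, 60 mm diameter x 30 mm, bystander; origin at the centre of its underside
- screwdriver: loose black screwdriver, 200 x 29 x 26 mm, long axis along its x, bystander; origin at the centre of its underside
Mind the look-alikes: they are no part of the job. What is shaped like the bushing but pink or turquoise is not meant.

How it is judged (in metres and radians):
On the way, in this order (a step that is already met when the one before it is completed fails the run):
1. the fingers push the wheel round by its handle, through the first half of the turn (value of joint handwheel between 1 and 2.8 rad and contact force between the fingers and handle above 0.3 N), for 0.05 s.
2. the fingers push the wheel on by its handle, through the second half of the turn (value of joint handwheel between 3.6 and 5.7 rad and contact force between the fingers and handle above 0.3 N), for 0.05 s.
At the end, for the whole second after the job is handed in: the hand wheel stands still one full clockwise turn from its start (within 0.16 rad, about 10 mm at the handle), lifted less than 4 mm; the bushing stands upright between its pins (within 6 mm sideways, 4 mm in height); the bystanders lie within 20 mm of where they were (value of joint handwheel between 6.123 and 6.443 rad and velocity of joint handwheel between -0.05 and 0.05 rad/s and value of joint wheel_lift below 0.004 m and horizontal distance between bushing and nest below 0.006 m and angle between bushing's own z axis and vertical below 0.1 rad and z of bushing in the frame of nest below 0.004 m and distance of each of puck, grease_jar, die_ring, yellow_cap, screwdriver from where it was at the start of the episode below 0.02 m); the robot touches nothing.
It fails at once if the wheel ran on more than 0.35 rad past the full turn, or was turned more than 0.35 rad anticlockwise (value of joint handwheel above 6.633 rad or value of joint handwheel below -0.35 rad).
It fails at once if the wheel was pulled up out of gear (more than 6 mm) (value of joint wheel_lift above 0.006 m).
It fails at once if the handle was gripped or forced (more than 25 N of finger contact) (contact force between the fingers and handle above 25 N).
It fails at once if the robot touched the bushing (contact force between any of the fingers, the arm and bushing above 0.5 N).
It fails at once if a bystander (puck, jar, ring, cap or screwdriver) was moved more than 20 mm (distance of any of puck, grease_jar, die_ring, yellow_cap, screwdriver from where it was at the start of the episode above 0.02 m).
It also fails if it takes over 58 s, if anything falls off the work surface, if the arm or the gripper's body presses on something with over 40 N, if the wrist force passes 120 N, or if a joint passes its speed limit or range.

### The arm

A 6-joint arm with a two-finger parallel gripper is mounted at the origin on a cart in front of the work surface, level with it; the furniture and walls round the work are solid. World frame = base frame: x ahead of the robot, y to its left, z up, the work surface at z = 0. Lengths are in mm, angles in rad, forces in N, time in s.
With the tool pointing down it reaches from about 400 to 925 mm from the base axis. Payload 12.5 kg.
Tool frame: the origin (TCP) lies at the very end of the fingers, on their centre line; the grasp point (between the pads) lies 19 mm behind it; z points along the fingers, y is the line along which they close (so a half turn about z gives the same grasp; the last joint's range is limited). The gripper opens to 95 mm and grips with 3 to 60 N. Pads are 20 mm wide; open, the fingers measure 119 mm over their backs; the gripper's body (75 mm by 180 mm) begins 59 mm behind the grasp point.
Start: joints at [1.225, 0.491, 1.559, -0, 1.092, -0.106], TCP at [148.424, 607.138, 214.661] pointing down, gripper open.
Joint ranges: [-3.1, 3.1], [-0.84, 2.19], [0.05, 2.79], [-1.13, 4.28], [0.06, 2.93], [-2.69, 2.69]. Speed limits (rad/s): [2.22, 2.22, 2.79, 3.14, 3.14, 3.14].

### API

Orientations are given as a rotation vector (axis times angle).
In Python, from plant import manip gives the robot as it stands.
- The arm moves only by the tool apply_moves, never from a script. Its argument "series" is a list of rows, each a list of 7 numbers: the gripper command: -1 is shut, 1 is fully open, values between are in proportion, then the shift along the tool's x, y, z in m, then the turn, a rotation vector about the tool's x, y, z in rad. In form: [[jaw, dx, dy, dz, wx, wy, wz], ...]. A call has 1 to 8 rows; each row shifts and turns the commanded pose from where the row before left it, along the tool's axes as they then stand; what a row does not reach is not made up. A row lasts 1/10 s, in which the tool goes at most 50 mm and 8.59 degrees, less where a joint would pass 70% of its speed; a pose out of reach is approached as far as the arm can. A call is refused whole if a number of a shift passes 0.05 or a number of a turn 0.15, either way. A call with a gripper value outside its range is refused whole. The fingers move at their own pace and stop on an object; "force" is the grip in N (left out, the last holds). Time passes only in rows, so rows that do not move let the fingers close. It gives the time, the measured TCP pose, the force, the opening and the grip force at its end, in the units of the state.
- manip.get_obs(): the state, without advancing time (a new reading comes with each control period).
- manip.camera(name): name is "side" or "top" or "wrist"; returns the picture (480x640x3 uint8, blue, green, red); there is no depth.
- manip.camera_info(name): a dict with "camera_matrix" (3x3 intrinsics, pixels), "D" ([k1, k2, p1, p2, k3] as OpenCV has them; the pictures are not rectified), "T" (4x4, takes a point from camera to world coordinates); the wrist camera has in their place "T_tool_cam" (4x4, takes a point from camera to tool coordinates, whose origin is the TCP and whose axes are the flange's). Camera axes: x right, y up, looking along -z (the intrinsics and any distortion apply to the point x, -y, -z); pixel columns grow to the right and rows downward; lengths in mm; the calibration is good to about 2 mm. A picture is of the moment at which its call begins: read the wrist's pose just before it. camera_info takes no time and is no camera call.
- manip.close_job(): hands the job in; it is judged then, once.
Trained networks look in the newest picture that a camera, given by its name, has taken for a name from the list of things; names that differ only in an ending like _2 or _b are one class to them, and where a whole thing is asked for, a point or a joint stands for the part that bears it (a point fixed in the world has none). Each returns a list of dicts, best first, with "confidence" (0 to 1); they miss things now and then, are a little off and sometimes report something else, mostly with a low value. They report only what shows in the picture. A call takes as long as a camera call. They do not tell look-alikes from the thing itself.
- manip.recognise(camera, thing): "xyz" ([x, y, z] in mm, in the coordinates of the camera as it stood for that picture, good to about 4 mm: the middle of the surface that is visible of it).
- manip.tip_of(camera, thing): "xyz" ([x, y, z] in mm, in the coordinates of the camera as it stood for that picture, good to about 4 mm: a listed point, or the origin of a listed thing).
The state is a dict: "clock": time; "q": joint angles; "qvel": joint speeds; "joint_efforts": joint torques, N m; "eef_pos": TCP position; "orientation": TCP orientation; "wrist_force": force on the tool from outside, world axes, zero at the start; "torque": the same for the moment, N m; "grip_width": opening from 0.0 (shut) to 1.0 (fully open); "gripper_force": force on a finger pad.
Only numpy, scipy, OpenCV 4.12 (cv2) and the standard library are available. Lean on these libraries where they do the work, as an engineer would, in place of code of your own. Each camera call takes 0.05 s, during which the arm holds its last target. There are 200 camera calls.

## Working session

There is one attempt and no reset: what is moved stays moved. The work goes in short steps, Python scripts to look and compute and a tool call to move; the robot and the scene stay as the last step left them, time stands still between calls to the robot, and variables do not carry over. Pictures are saved under pics/ and viewed, at most 10 in all, crops included, and the job is handed in when it is done.

Besides the shell and the picture viewer there is one more tool, called after "Call:" in YAML: its name, and indented under it one key for each argument. apply_moves: Moves the arm, as the interface text tells. Its arguments: {"type":"object","properties":{"series":{"type":"array"},"force":{"type":"number"}},"required":["series"]}

```bash
mkdir -p pics; cat > h.py <<'E'
from plant import manip as m
import numpy as np, cv2
from scipy.spatial.transform import Rotation as R
def T(cam):
    i=m.camera_info(cam)
    if 'T' in i: return np.array(i['T'])
    o=m.get_obs(); W=np.eye(4); W[:3,:3]=R.from_rotvec(o['orientation']).as_matrix(); W[:3,3]=o['eef_pos']
    return W@np.array(i['T_tool_cam'])
def world(cam,p): return (T(cam)@np.r_[p,1])[:3]
def ray(cam,uv,z):
    i=m.camera_info(cam); t=T(cam)
    n=cv2.undistortPoints(np.array([[uv]],float),np.array(i['camera_matrix']),np.array(i['D']))[0,0]
    d=t[:3,:3]@np.array([n[0],-n[1],-1]); return t[:3,3]+d*(z-t[2,3])/d[2]
E
python3 - <<'E'
from h import *
o=m.get_obs(); print({k:np.round(v,3) for k,v in o.items()})
for c in ['top','side']:
    cv2.imwrite(f'pics/{c}0.png',m.camera(c))
    for f,ns in ((m.tip_of,['handle_mid','axle','pointer_tip','nest','feed_unit','handle','bushing','puck','grease_jar','die_ring','yellow_cap','screwdriver']),):
        for n in ns:
            try: print(c,n,[(round(r['confidence'],2),world(c,r['xyz']).round(0).tolist()) for r in f(c,n)[:3]])
            except Exception as e: print(n,e)
E
```

```text
{'clock': np.float64(0.0), 'q': array([ 1.225,  0.492,  1.559,  0.   ,  1.092, -0.106]), 'qvel': array([ 0.   , -0.001,  0.001, -0.001,  0.001,  0.   ]), 'joint_efforts': array([ 2.0000e-03, -6.1261e+01, -2.5818e+01,  6.9000e-02,  4.8000e-02,
       -0.0000e+00]), 'eef_pos': array([148.326, 606.881, 214.048]), 'orientation': array([-3.760e-01, -3.119e+00,  2.000e-03]), 'wrist_force': array([ 0.693,  0.758, -0.392]), 'torque': array([ 0.028, -0.006,  0.004]), 'gripper_force': np.float64(0.0), 'grip_width': np.float64(1.002)}
top handle_mid [(0.73, [377.0, -401.0, -4.0]), (0.6, [586.0, 79.0, 125.0])]
top axle [(0.84, [530.0, 98.0, 132.0])]
top pointer_tip [(0.7, [622.0, 67.0, 69.0])]
top nest [(0.87, [495.0, -67.0, 37.0])]
top feed_unit [(0.79, [527.0, 98.0, 0.0]), (0.4, [585.0, 77.0, 130.0])]
top handle [(0.68, [589.0, 80.0, 101.0])]
top bushing [(0.69, [368.0, -43.0, -2.0]), (0.59, [496.0, -65.0, 37.0]), (0.55, [370.0, 41.0, 4.0])]
top puck [(0.86, [576.0, -378.0, 0.0])]
top grease_jar [(0.65, [608.0, 309.0, 0.0])]
top die_ring [(0.67, [375.0, -403.0, -3.0])]
top yellow_cap [(0.87, [373.0, -282.0, -0.0])]
top screwdriver [(0.88, [472.0, -407.0, 3.0])]
side handle_mid []
side axle [(0.59, [530.0, 102.0, 127.0])]
side pointer_tip [(0.75, [619.0, 62.0, 65.0]), (0.18, [375.0, -280.0, -3.0])]
side nest [(0.74, [496.0, -64.0, 32.0])]
side feed_unit [(0.79, [526.0, 98.0, -0.0]), (0.63, [472.0, -411.0, 0.0]), (0.58, [499.0, -62.0, 34.0])]
side handle [(0.67, [588.0, 76.0, 95.0]), (0.32, [582.0, -376.0, -2.0])]
side bushing [(0.89, [376.0, 44.0, 4.0]), (0.74, [369.0, -46.0, 0.0])]
side puck [(0.54, [581.0, -378.0, -2.0])]
side grease_jar [(0.68, [605.0, 311.0, 3.0])]
side die_ring [(0.9, [382.0, -405.0, -2.0])]
side yellow_cap [(0.65, [378.0, -276.0, -2.0])]
side screwdriver [(0.59, [473.0, -411.0, -3.0]), (0.47, [589.0, 76.0, 129.0])]
```

View pics/top0.png

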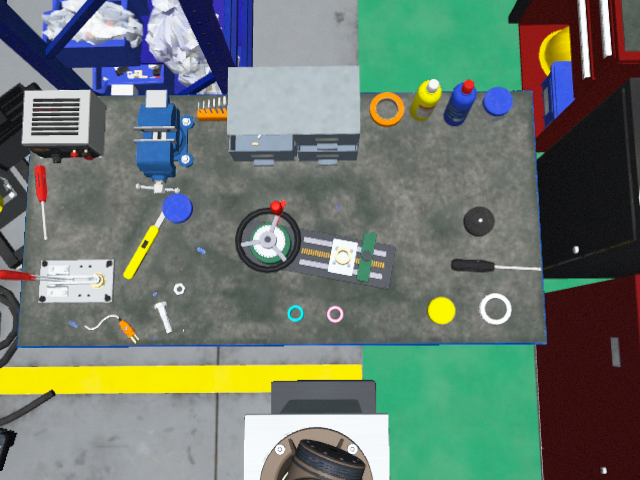

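View pics/side0.png

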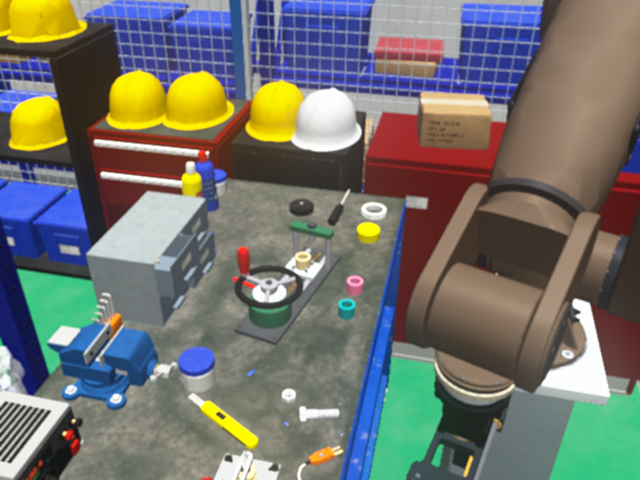

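The top view shows the black wheel at (268,240), its red handle at (277,208), and the brass bushing on the carriage at (343,257). The turquoise ring at (295,313) and pink ring at (335,313) are look-alikes. The network results agree: axle ≈ (530,99), handle direction ≈ -20°, and heights as listed. The side view confirms this, and there are no obstacles above the wheel. I'll shut the gripper, square the tool with the world axes and move above the wheel.

Call:
apply_moves:
  series:
    - [-1,0,0,0,0,0,-0.12]
    - [-1,0,0,0,0,0,-0.12]
    - [-1,-0.032,-0.042,-0.01,0,0,0]
    - [-1,-0.032,-0.042,-0.01,0,0,0]
    - [-1,-0.032,-0.042,-0.01,0,0,0]
    - [-1,-0.032,-0.042,-0.01,0,0,0]
    - [-1,-0.032,-0.042,-0.01,0,0,0]
    - [-1,-0.032,-0.042,-0.01,0,0,0]
  force: 20

```text
clock: 2.1
eef_pos: [327.9, 371.0, 271.1]
orientation: [-0.001, 3.141, 0.001]
wrist_force: [0.7, 0.4, -0.2]
grip_width: 0.383
gripper_force: 0.0
```

Call:
apply_moves:
  series:
    - [-1,-0.032,-0.042,-0.01,0,0,0]
    - [-1,-0.032,-0.042,-0.01,0,0,0]
    - [-1,-0.032,-0.042,-0.01,0,0,0]
    - [-1,-0.032,-0.042,-0.01,0,0,0]
    - [-1,-0.032,-0.042,-0.01,0,0,0]
    - [-1,-0.032,-0.042,-0.01,0,0,0]
    - [-1,0,0,0,0,0,0]
    - [-1,0,0,0,0,0,0]

```text
clock: 2.9
eef_pos: [506.0, 137.5, 326.1]
orientation: [-0.003, -3.141, -0.0]
wrist_force: [-0.1, 0.2, 0.8]
grip_width: 0.007
gripper_force: 0.0
```

```bash
python3 - <<'E'
from h import *
o=m.get_obs(); print({k:np.round(v,3) for k,v in o.items()})
print(R.from_rotvec(o['orientation']).as_matrix().round(3)); print(np.round(m.camera_info('wrist')['T_tool_cam'],2))
for k in range(3):
  for c in ['wrist','top']:
    im=m.camera(c)
    if c=='wrist' and k==0: cv2.imwrite('pics/w1.png',im)
    for n in ['handle_mid','axle','pointer_tip','nest','feed_unit']:
        print(c,n,[(round(r['confidence'],2),world(c,r['xyz']).round(0).tolist()) for r in m.tip_of(c,n)[:2]])
E
```

```text
{'clock': np.float64(2.9), 'q': array([ 0.139,  0.246,  1.639,  0.   ,  1.257, -1.43 ]), 'qvel': array([ 0.044, -0.007,  0.023,  0.003,  0.   ,  0.008]), 'joint_efforts': array([ -2.192, -46.086, -29.275,  -0.134,   0.069,  -0.164]), 'eef_pos': array([506.011, 137.49 , 326.098]), 'orientation': array([-3.000e-03, -3.141e+00, -0.000e+00]), 'wrist_force': array([-0.132,  0.199,  0.815]), 'torque': array([ 0.052, -0.017,  0.019]), 'gripper_force': np.float64(0.0), 'grip_width': np.float64(0.007)}
[[-1.     0.002 -0.   ]
 [ 0.002  1.     0.   ]
 [ 0.     0.    -1.   ]]
[[   0.      0.96    0.27   77.05]
 [   1.     -0.      0.      0.93]
 [   0.      0.27   -0.96 -170.5 ]
 [   0.      0.      0.      1.  ]]
wrist handle_mid [(0.69, [588.0, 80.0, 131.0])]
wrist axle [(0.83, [527.0, 102.0, 127.0])]
wrist pointer_tip []
wrist nest [(0.88, [498.0, -60.0, 37.0])]
wrist feed_unit []
top handle_mid []
top axle [(0.7, [529.0, 97.0, 130.0])]
top pointer_tip [(0.87, [620.0, 66.0, 69.0])]
top nest [(0.72, [496.0, -68.0, 38.0])]
top feed_unit [(0.7, [526.0, 97.0, -0.0])]
wrist handle_mid [(0.75, [590.0, 79.0, 128.0])]
wrist axle [(0.97, [528.0, 98.0, 127.0])]
wrist pointer_tip []
wrist nest [(0.79, [501.0, -61.0, 34.0])]
wrist feed_unit []
top handle_mid [(0.37, [590.0, 78.0, 127.0])]
top axle [(0.81, [530.0, 95.0, 131.0])]
top pointer_tip [(0.87, [621.0, 64.0, 71.0])]
top nest [(0.74, [495.0, -65.0, 38.0])]
top feed_unit [(0.96, [528.0, 100.0, 1.0])]
wrist handle_mid [(0.65, [588.0, 80.0, 126.0])]
wrist axle [(0.87, [528.0, 103.0, 128.0])]
wrist pointer_tip []
wrist nest [(0.98, [498.0, -59.0, 36.0])]
wrist feed_unit [(0.73, [528.0, 100.0, 127.0])]
top handle_mid [(0.45, [378.0, -404.0, -0.0]), (0.4, [588.0, 78.0, 129.0])]
top axle [(0.63, [528.0, 99.0, 132.0])]
top pointer_tip [(0.9, [619.0, 65.0, 70.0])]
top nest [(0.74, [496.0, -65.0, 36.0])]
top feed_unit [(0.84, [526.0, 96.0, 1.0]), (0.23, [497.0, -67.0, 36.0])]
```

View pics/w1.png

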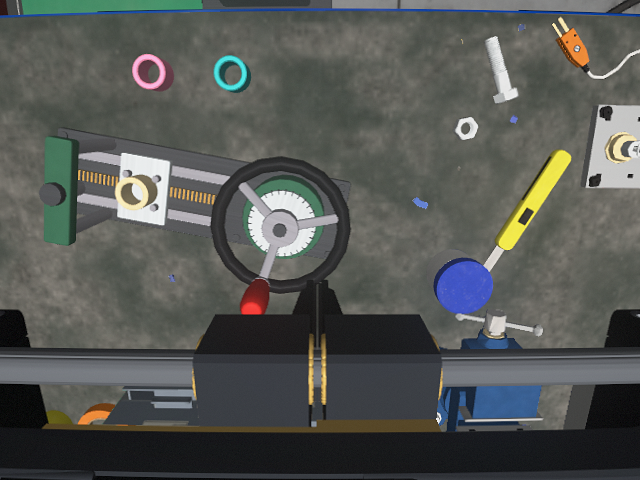

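The wrist view shows the wheel hub at (280,230), the red handle at (255,295), the bushing on its carriage at (135,192), and the closed fingertips near (318,285). Axle ≈ (528.5,99). Pointer radius is 98 mm at -20°, which matches the sheet. I'll lower the shut fingers at +22° (anticlockwise of the handle), TCP at z ≈ 113.

Call:
apply_moves:
  series:
    - [-1,-0.042,-0.007,0,0,0,0]
    - [-1,-0.041,-0.007,0,0,0,0]
    - [-1,0,0,0.04,0,0,0]
    - [-1,0,0,0.04,0,0,0]
    - [-1,0,0,0.04,0,0,0]
    - [-1,0,0,0.04,0,0,0]
    - [-1,0,0,0.02,0,0,0]
    - [-1,0,0,0,0,0,0]

```text
clock: 5.5
eef_pos: [587.6, 124.1, 143.5]
orientation: [0.0, -3.137, 0.001]
wrist_force: [-0.0, 0.4, 1.0]
grip_width: 0.006
gripper_force: 0.0
```

```bash
python3 - <<'E'
from h import *
o=m.get_obs(); print(o['eef_pos'],o['wrist_force'])
cv2.imwrite('pics/w2.png',m.camera('wrist'))
E
```

```text
[587.60869031 124.13427804 143.49752711] [-0.0223792   0.3818408   0.95789941]
```

View pics/w2.png

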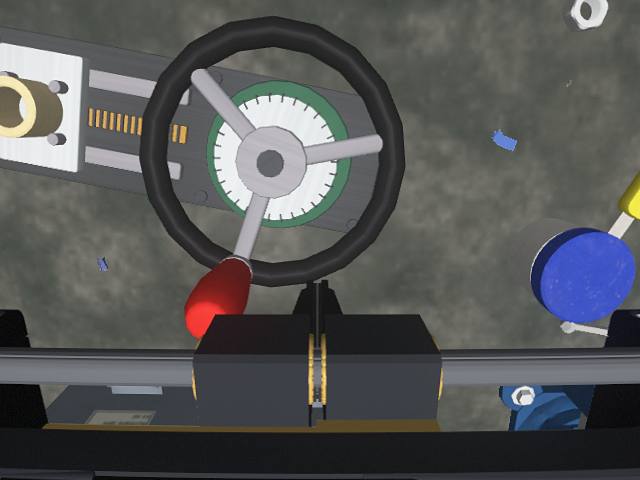

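The fingertips at (318,285) are clear of the handle, which is to their left at (215,300). Next I'll lower 30 mm and compute the circle's row table.

Call:
apply_moves:
  series:
    - [-1,0,0,0.03,0,0,0]
    - [-1,0,0,0,0,0,0]

```text
clock: 5.75
eef_pos: [588.2, 124.3, 115.5]
orientation: [0.0, -3.14, 0.0]
wrist_force: [-0.6, 0.0, 0.1]
grip_width: 0.006
gripper_force: 0.0
```

```bash
cat > arc.py <<'E'
from h import *
import sys
# usage: arc.py step_deg n [start_deg]: rows from the measured pose along the 65 mm circle, clockwise
C=np.array([528.5,99.]); o=m.get_obs(); p=o['eef_pos'][:2]; v=p-C
th=np.degrees(np.arctan2(v[1],v[0])); print('r',np.hypot(*v).round(1),'th',th.round(1),'z',o['eef_pos'][2].round(1))
M=R.from_rotvec(o['orientation']).as_matrix()
st,n=float(sys.argv[1]),int(sys.argv[2])
for k in range(1,n+1):
    a=np.radians(th-st*k); q=C+65*np.array([np.cos(a),np.sin(a)])
    d=M.T@np.r_[q-p,0]; p=q
    print(round(th-st*k,0),(d[:2]/1000).round(4).tolist())
E
python3 arc.py 10 8
```

```text
r 64.8 th 22.9 z 115.5
13.0 [-0.0036, -0.0107]
3.0 [-0.0016, -0.0112]
-7.0 [0.0004, -0.0113]
-17.0 [0.0024, -0.0111]
-27.0 [0.0043, -0.0105]
-37.0 [0.006, -0.0096]
-47.0 [0.0076, -0.0084]
-57.0 [0.0089, -0.007]
```

Call:
apply_moves:
  series:
    - [-1,-0.0036,-0.0107,0.001,0,0,0]
    - [-1,-0.0016,-0.0112,0,0,0,0]
    - [-1,0.0004,-0.0113,0,0,0,0]
    - [-1,0.0024,-0.0111,0,0,0,0]
    - [-1,0.0043,-0.0105,0,0,0,0]
    - [-1,0.006,-0.0096,0,0,0,0]

```text
clock: 6.35
eef_pos: [580.9, 58.8, 115.7]
orientation: [0.0, 3.14, -0.0]
wrist_force: [1.7, 1.6, 2.0]
grip_width: 0.005
gripper_force: 1.4
```

```bash
python3 arc.py 10 8; python3 - <<'E'
from h import *
cv2.imwrite('pics/w3.png',m.camera('wrist'))
for c in ['wrist','top']:
    if c=='top': m.camera(c)
    print(c,[(round(r['confidence'],2),world(c,r['xyz']).round(0).tolist()) for r in m.tip_of(c,'handle_mid')[:2]])
E
```

```text
r 66.1 th -37.5 z 115.7
-47.0 [0.0085, -0.0077]
-57.0 [0.009, -0.0069]
-67.0 [0.01, -0.0052]
-77.0 [0.0108, -0.0034]
-87.0 [0.0112, -0.0015]
-97.0 [0.0113, 0.0005]
-107.0 [0.0111, 0.0024]
-117.0 [0.0105, 0.0043]
wrist [(0.94, [560.0, 45.0, 126.0])]
top []
```

View pics/w3.png

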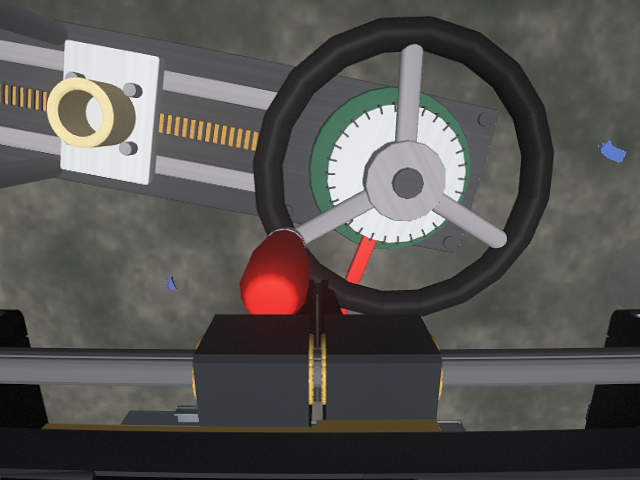

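The handle (270,275) has left the pointer (360,265) and is in contact with the fingers, leading them by about 22°. I'll keep going round.

Call:
apply_moves:
  series:
    - [-1,0.0085,-0.0077,0,0,0,0]
    - [-1,0.009,-0.0069,0,0,0,0]
    - [-1,0.01,-0.0052,0,0,0,0]
    - [-1,0.0108,-0.0034,0,0,0,0]
    - [-1,0.0112,-0.0015,0,0,0,0]
    - [-1,0.0113,0.0005,0,0,0,0]
    - [-1,0.0111,0.0024,0,0,0,0]
    - [-1,0.0105,0.0043,0,0,0,0]

```text
clock: 7.35
eef_pos: [497.4, 42.5, 115.3]
orientation: [0.0, -3.141, 0.0]
wrist_force: [3.2, -2.3, -0.8]
grip_width: 0.005
gripper_force: 1.3
```

```bash
cat > hand.py <<'E'
from h import *
C=np.array([528.5,99.])
for c in ['wrist','top']:
    m.camera(c)
    for r in m.tip_of(c,'handle_mid')[:1]:
        p=world(c,r['xyz']); v=p[:2]-C; print(c,round(r['confidence'],2),p.round(0),'r',np.hypot(*v).round(1),'th',np.degrees(np.arctan2(v[1],v[0])).round(1))
E
python3 arc.py 10 8; python3 hand.py
```

```text
r 64.5 th -118.8 z 115.3
-129.0 [0.0097, 0.0058]
-139.0 [0.0082, 0.0078]
-149.0 [0.0067, 0.0091]
-159.0 [0.005, 0.0102]
-169.0 [0.0032, 0.0109]
-179.0 [0.0012, 0.0113]
-189.0 [-0.0008, 0.0113]
-199.0 [-0.0027, 0.011]
wrist 0.66 [477.  61. 127.] r 64.4 th -143.7
```

Call:
apply_moves:
  series:
    - [-1,0.0097,0.0058,0,0,0,0]
    - [-1,0.0082,0.0078,0,0,0,0]
    - [-1,0.0067,0.0091,0,0,0,0]
    - [-1,0.005,0.0102,0,0,0,0]
    - [-1,0.0032,0.0109,0,0,0,0]
    - [-1,0.0012,0.0113,0,0,0,0]
    - [-1,-0.0008,0.0113,0,0,0,0]
    - [-1,-0.0027,0.011,0,0,0,0]

```text
clock: 8.35
eef_pos: [468.0, 120.8, 115.2]
orientation: [0.001, -3.141, 0.0]
wrist_force: [0.5, -4.4, -2.1]
grip_width: 0.008
gripper_force: 1.9
```

```bash
python3 arc.py 10 8; python3 hand.py
```

```text
r 64.3 th 160.2 z 115.2
150.0 [-0.0041, 0.0105]
140.0 [-0.0065, 0.0093]
130.0 [-0.008, 0.008]
120.0 [-0.0093, 0.0065]
110.0 [-0.0103, 0.0048]
100.0 [-0.0109, 0.003]
90.0 [-0.0113, 0.001]
80.0 [-0.0113, -0.001]
```

Call:
apply_moves:
  series:
    - [-1,-0.0041,0.0105,0,0,0,0]
    - [-1,-0.0065,0.0093,0,0,0,0]
    - [-1,-0.008,0.008,0,0,0,0]
    - [-1,-0.0093,0.0065,0,0,0,0]
    - [-1,-0.0103,0.0048,0,0,0,0]
    - [-1,-0.0109,0.003,0,0,0,0]
    - [-1,-0.0113,0.001,0,0,0,0]

```text
clock: 9.25
eef_pos: [529.2, 163.2, 115.1]
orientation: [0.001, -3.141, -0.0]
wrist_force: [-3.4, 0.2, -0.4]
grip_width: 0.008
gripper_force: 1.6
```

```bash
python3 arc.py 8 8; python3 hand.py
```

```text
r 64.2 th 89.4 z 115.1
81.0 [-0.009, 0.0]
73.0 [-0.0088, -0.002]
65.0 [-0.0085, -0.0032]
57.0 [-0.008, -0.0043]
49.0 [-0.0073, -0.0054]
41.0 [-0.0065, -0.0064]
33.0 [-0.0055, -0.0072]
25.0 [-0.0044, -0.0079]
```

Call:
apply_moves:
  series:
    - [-1,-0.009,0,0,0,0,0]
    - [-1,-0.0088,-0.002,0,0,0,0]
    - [-1,-0.0085,-0.0032,0,0,0,0]
    - [-1,-0.008,-0.0043,0,0,0,0]
    - [-1,-0.0073,-0.0054,0,0,0,0]
    - [-1,-0.0065,-0.0064,0,0,0,0]
    - [-1,-0.0055,-0.0072,0,0,0,0]
    - [-1,0,0,0,0,0,0]

```text
clock: 10.25
eef_pos: [582.9, 133.3, 115.3]
orientation: [0.001, 3.141, -0.0]
wrist_force: [0.3, -0.2, 1.0]
grip_width: 0.001
gripper_force: 0.0
```

```bash
python3 arc.py 5 7; python3 hand.py;python3 hand.py; python3 - <<'E'
from h import *
cv2.imwrite('pics/w4.png',m.camera('wrist'))
E
```

```text
r 64.3 th 32.2 z 115.3
27.0 [-0.0034, -0.0046]
22.0 [-0.0024, -0.0052]
17.0 [-0.0019, -0.0053]
12.0 [-0.0014, -0.0055]
7.0 [-0.001, -0.0056]
2.0 [-0.0005, -0.0057]
-3.0 [0.0, -0.0057]
```

View pics/w4.png

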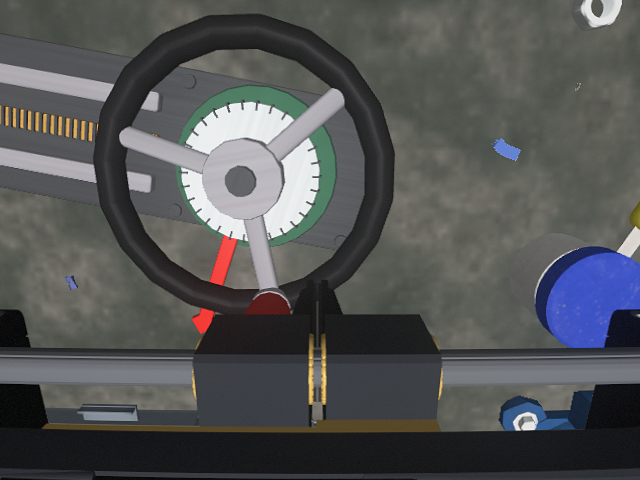

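The handle foot at (268,300) has not yet reached the pointer, whose tip is at (203,328). I'll measure both angles by ray.

```bash
cat > ang.py <<'E'
from h import *
import sys
a=list(map(float,sys.argv[1:]))  # hub u v, foot u v, ptr u v
h=ray('wrist',a[:2],103);f=ray('wrist',a[2:4],99);p=ray('wrist',a[4:6],70)
for n,x in (('foot',f),('ptr',p)):
    v=(x-h)[:2]; print(n,x.round(1),np.hypot(*v).round(1),np.degrees(np.arctan2(v[1],v[0])).round(1))
print('hub',h.round(1))
E
python3 ang.py 240 181 268 302 203 328
```

```text
foot [588.4 111.2  99. ] 61.3 9.6
ptr [618.1  68.7  70. ] 95.8 -19.8
hub [528. 101. 103.]
```

Call:
apply_moves:
  series:
    - [-1,-0.0034,-0.0046,0,0,0,0]
    - [-1,-0.0024,-0.0052,0,0,0,0]
    - [-1,-0.0019,-0.0053,0,0,0,0]
    - [-1,-0.0014,-0.0055,0,0,0,0]
    - [-1,-0.0008,-0.0036,0,0,0,0]
    - [-1,0,0,0,0,0,0]

```text
clock: 11.3
eef_pos: [592.0, 109.5, 115.2]
orientation: [-0.001, -3.142, 0.0]
wrist_force: [0.1, 1.5, 0.4]
grip_width: 0.009
gripper_force: 0.2
```

```bash
python3 arc.py 3 3; python3 hand.py;python3 hand.py; python3 - <<'E'
from h import *
cv2.imwrite('pics/w5.png',m.camera('wrist'))
E
```

```text
r 64.4 th 9.4 z 115.2
6.0 [-0.0011, -0.0033]
3.0 [-0.0003, -0.0034]
0.0 [-0.0001, -0.0034]
wrist 0.78 [590.  89. 132.] r 62.5 th -8.9
wrist 0.77 [592.  91. 127.] r 64.3 th -7.6
```

View pics/w5.png

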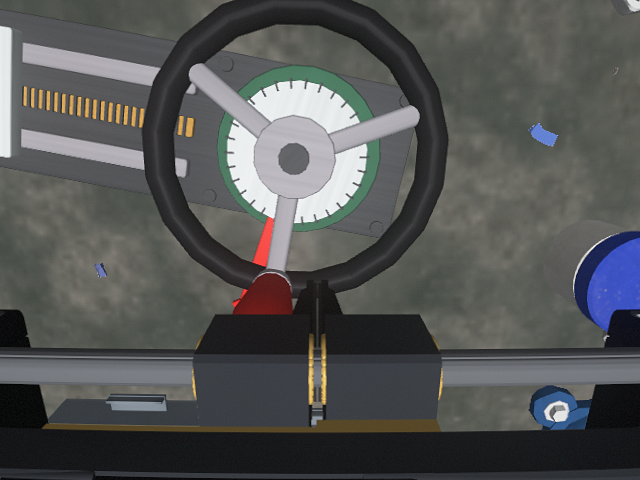

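The spoke and handle foot (272,283) are now just short of the pointer (red strip through (264,240), tip hidden near (237,303)).

```bash
python3 ang.py 293 157 271 285 236 303; python3 ang.py 293 157 281 240 236 303
```

```text
foot [589.3  88.7  99. ] 63.0 -10.9
ptr [612.1  64.7  70. ] 91.9 -23.0
hub [527.4 100.6 103. ]
foot [566.4  94.1  99. ] 39.5 -9.4
ptr [612.1  64.7  70. ] 91.9 -23.0
hub [527.4 100.6 103. ]
```

Call:
apply_moves:
  series:
    - [-1,-0.0011,-0.0033,0,0,0,0]
    - [-1,-0.0003,-0.0034,0,0,0,0]
    - [-1,-0.0001,-0.003,0,0,0,0]
    - [-1,0,0,0,0,0,0]

```text
clock: 12.15
eef_pos: [593.5, 100.0, 115.3]
orientation: [0.0, 3.142, 0.0]
wrist_force: [0.3, 0.4, -1.0]
grip_width: 0.009
gripper_force: 0.5
```

```bash
python3 arc.py 3 3; python3 hand.py;python3 hand.py; python3 - <<'E'
from h import *
cv2.imwrite('pics/w6.png',m.camera('wrist'))
E
```

```text
r 65.0 th 0.9 z 115.3
-2.0 [0.0, -0.0034]
-5.0 [0.0002, -0.0034]
-8.0 [0.0004, -0.0034]
wrist 0.91 [592.  80. 130.] r 65.9 th -16.8
wrist 0.88 [587.  82. 128.] r 60.5 th -16.1
```

View pics/w6.png

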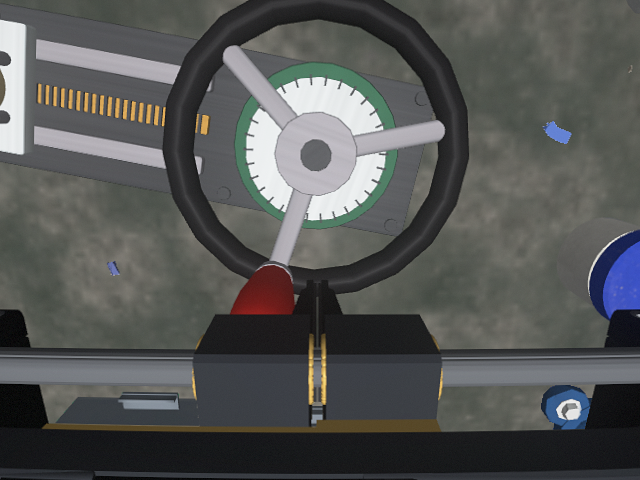

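The spoke and handle now cover the pointer, at (275,267). The spoke ends (233,54) and (437,130) give angles within about 1° of the start picture, so the turn is complete. I'll back away and lift clear.

Call:
apply_moves:
  series:
    - [-1,0,0.005,0,0,0,0]
    - [-1,0,0.01,0,0,0,0]
    - [-1,0,0.015,0,0,0,0]
    - [-1,0,0,-0.03,0,0,0]
    - [-1,0,0,-0.04,0,0,0]
    - [-1,0,0,-0.04,0,0,0]
    - [-1,0.04,0.03,-0.04,0,0,0]
    - [-1,0.04,0.03,-0.04,0,0,0]

```text
clock: 13.4
eef_pos: [530.0, 178.5, 288.9]
orientation: [0.001, 3.142, 0.0]
wrist_force: [-0.3, 0.3, -0.3]
grip_width: 0.004
gripper_force: 0.0
```

Call:
apply_moves:
  series:
    - [-1,0,0,0,0,0,0]
    - [-1,0,0,0,0,0,0]
    - [-1,0,0,0,0,0,0]

```text
clock: 13.7
eef_pos: [531.1, 177.5, 286.8]
orientation: [0.001, -3.14, 0.0]
wrist_force: [-0.1, 1.0, -1.2]
grip_width: 0.005
gripper_force: 0.0
```

```bash
python3 hand.py;python3 hand.py; python3 - <<'E'
from h import *
cv2.imwrite('pics/w7.png',m.camera('wrist'))
for n in ['nest','bushing']: print(n,[(round(r['confidence'],2),world('wrist',r['xyz']).round(0).tolist()) for r in m.tip_of('wrist',n)[:3]])
E
```

```text
wrist 0.69 [590.  80. 128.] r 64.2 th -17.0
top 0.69 [588.  79. 129.] r 62.5 th -18.9
wrist 0.87 [587.  80. 130.] r 61.5 th -18.1
top 0.75 [525.  98.   3.] r 3.7 th -157.2
nest [(0.95, [490.0, -100.0, 35.0])]
bushing [(0.94, [373.0, 46.0, -3.0]), (0.91, [368.0, -47.0, 4.0]), (0.9, [490.0, -97.0, 36.0])]
```

View pics/w7.png

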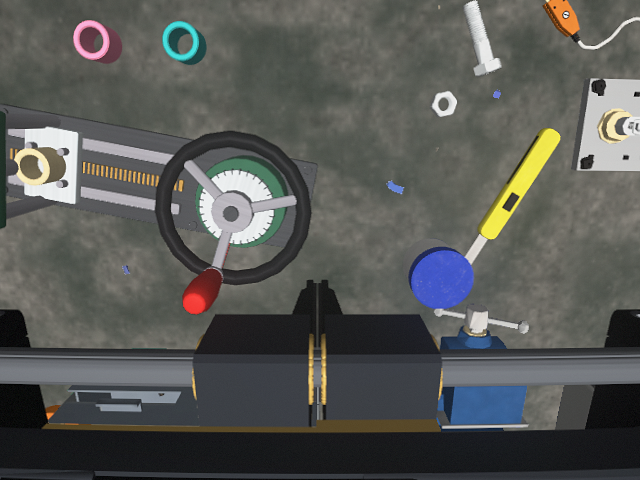

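The handle (203,288) is back over the pointer, the fingers are clear, and the bushing stands in its nest at (40,165), about 39 mm further along. Handle angle is -18°, the same as the start reading. I'll hand it in.

```bash
python3 -c "
from h import *
print(m.close_job())"
```

```text
the job is handed in; nothing more can be done
None
```

I pushed the wheel one full clockwise turn: the handle is back over the red pointer (within about 2° by camera), the bushing is fed about 40 mm forward in its pins, the fingers are clear, and the job is handed in; no verdict came back.

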